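# Sweep two ring gauges through the gate of their storage lane

### The arm

A 7-joint arm with a two-finger parallel gripper is mounted at the origin on a cart in front of the work surface, level with it; the furniture and walls round the work are solid. World frame = base frame: x ahead of the robot, y to its left, z up, the work surface at z = 0. Lengths are in m, angles in rad, forces in N, time in s.
With the tool pointing down it reaches from about 0.425 to 0.875 m from the base axis. Payload 4.7 kg.
Tool frame: the origin (TCP) lies midway between the tips of the shut fingers; the grasp point (between the pads) lies 19 mm behind it; z points along the fingers, y is the direction in which the jaws open and shut (so a half turn about z gives the same grasp; the last joint's range is limited). The gripper opens to 87 mm and grips with 3 to 60 N. Pads are 19 mm wide; open, the fingers measure 117 mm over their backs; the gripper's body (75 mm by 190 mm) begins 51 mm behind the grasp point.
Start: joints at [1.237, 0.321, -0.07, 1.45, 0.023, 1.371, -0.057], TCP at [0.222, -0.611, 0.223] pointing down, gripper open.
Joint ranges: [-2.86, 2.86], [-0.3, 2.09], [-1.38, 1.24], [0.06, 2.45], [-1.56, 4.7], [0.09, 2.05], [-2.69, 2.69]. Speed limits (rad/s): [2.57, 2.57, 3.14, 3.14, 3.14, 3.14, 3.14].

### API

Orientations are given as a rotation vector (axis times angle).
In Python, from bench import get_state, eyes, job gives the robot as it stands. The module is installed in compiled form; this text tells all that it offers.
- The arm moves only by the shell command python3 -m jog 'ROWS' [FORCE]. ROWS is JSON, a list that holds one entry, the list of rows, each a list of 5 numbers: the opening, from 0 (shut) to 1 (fully open), then the shift along the tool's x, y, z in units of 40 mm (1.0 is 40 mm), then the turn about the tool's z in units of 5 degrees (1.0 is 5 degrees). In form: [[[jaw, dx, dy, dz, turn], ...]]. A call has 1 to 10 rows; each row shifts and turns the commanded pose from where the row before left it, along the tool's axes as they then stand; what a row does not reach is not made up. A row lasts 1/8 s, in which the tool goes at most 62.5 mm and 10.7 degrees, less where a joint would pass 70% of its speed; a pose out of reach is approached as far as the arm can. A call is refused whole if a number of a shift passes 1 or a number of a turn 1, either way. A call with a gripper value outside its range is refused whole. The fingers move at their own pace and stop on an object; FORCE is the grip in N (left out, the last holds). Time passes only in rows, so rows that do not move let the fingers close. It gives the time, the measured TCP pose, the force and the opening at its end, in the units of the state.
- get_state(): the state, without advancing time (a new reading comes with each control period).
- eyes.get_image(name): name is "side" or "top" or "wrist"; returns (picture, depth): 420x560x3 uint8, red, green, blue; 420x560 float32, m along the optical axis (not along the pixel's ray), 0 where there is no reading.
- eyes.camera_params(name): a dict with "camera_matrix" (3x3 intrinsics, pixels), "pose" (4x4, takes a point from camera to world coordinates); the wrist camera has in their place "mount" (4x4, takes a point from camera to tool coordinates, whose origin is the TCP and whose axes are the flange's). Camera axes: x right, y down, z forward; pixel columns grow to the right and rows downward; lengths in m; the calibration is good to about 2 mm. A picture is of the moment at which its call begins: read the wrist's pose just before it. camera_params takes no time and is no camera call.
- job.close_job(): hands the job in, once; it reports no verdict.
The state is a dict: "time": time; "joint_positions": joint angles; "qd": joint speeds; "joint_torque": joint torques, N m; "position": TCP position; "tool_rot": TCP orientation; "ft_force": force on the tool from outside, world axes, zero at the start; "torque": the same for the moment, N m; "grip_width": opening from 0.0 (shut) to 1.0 (fully open).
Only numpy, scipy, OpenCV 4.12 (cv2) and the standard library are available. Lean on these libraries where they do the work, as an engineer would, in place of code of your own. Each camera call takes 0.05 s, during which the arm holds its last target. There are 200 camera calls.

### The job

Put the two smaller ring gauges away by pushing them flat along the desk with the fingertips, never picking them up: first sweep the smallest ring through the gate of the storage lane, all the way past the gate posts, while the medium ring still waits clear in front of the gate. Then sweep the medium ring in after it, also all the way past the posts. Leave the large ring gauge and the standing pin nearby where they are.

Things in the scene. Friction and masses are not known exactly. Their poses are not given: they have to be found in the camera images.
- rack: Low aluminium storage lane screwed to the desk, no floor plate, open only at its gate. Origin: on the desk, midway between the gate posts; x points through the gate into the lane, z up. Posts: round steel, 12 mm thick, 16 mm high, centred at y = +-29.5 mm, 47 mm apart clear. Before them two 45 degree wings 12 mm high spread as a funnel to x = -29, y = +-57 mm.
- lane_end (a point): Middle of the inner face of the lane's end stop, on the desk, 94 mm along x from the rack's origin. From the posts to here the lane is 50 mm wide between rails 8 mm thick and 12 mm high; the stop is 8 mm thick and as high; small screwed feet stick out to 46 mm either side of the middle line.
- small_ring: Smallest ring gauge: a loose steel ring with a dark knurled band, 35 mm outside diameter, 14 mm high, about 0.08 kg, its bore too small for a finger, lying flat on the desk in front of the gate. Origin: centre of its underside; z is its axis.
- medium_ring: Medium ring gauge, of the same look, 41 mm outside diameter, 16 mm high, about 0.13 kg, its bore too small for a finger, lying flat on the desk in front of the gate, beside the smallest one (either may be on the left). Origin: centre of its underside; z is its axis.
- large_ring: Large ring gauge, of the same look, 59 mm outside diameter, 22 mm high, lying loose beside the other two, farther from the robot, too wide for the gate: to be left alone. Origin: centre of its underside.
- pin: Turned steel pin standing loose on end beside the gate, 21 mm diameter, 56 mm high: to be left alone. Origin: centre of its underside.

How it is judged:
By the outcome, as a careful person would: the job done as asked, in the order asked, and still so for the second after the job is handed in, with the robot touching nothing.
It also fails if it takes over 54 s, if anything falls off the work surface, if the arm or the gripper's body presses on something with over 40 N, if the wrist force passes 120 N, or if a joint passes its speed limit or range.

## Working session

There is one attempt and no reset: what is moved stays moved. The work goes in short steps, Python scripts to look and compute and a shell command to move; the robot and the scene stay as the last step left them, time stands still between calls to the robot, and variables do not carry over. Pictures are saved under pics/ and viewed, about 8 in all and at most 12, crops included, and the job is handed in when it is done.

```bash
mkdir -p pics
cat > h.py <<'E'
from bench import get_state, eyes, job
import numpy as np, cv2
from scipy.spatial.transform import Rotation as R
def grab(n,save=None):
    s=get_state(); im,d=eyes.get_image(n); p=eyes.camera_params(n)
    if n=="wrist":
        T=np.eye(4);T[:3,:3]=R.from_rotvec(s["tool_rot"]).as_matrix();T[:3,3]=s["position"];T=T@p["mount"]
    else: T=np.array(p["pose"])
    K=np.array(p["camera_matrix"])
    if save: cv2.imwrite("pics/"+save,im[:,:,::-1])
    v,u=np.mgrid[:420,:560]
    P=np.stack([(u-K[0,2])/K[0,0]*d,(v-K[1,2])/K[1,1]*d,d],-1)@T[:3,:3].T+T[:3,3]
    P[d==0]=np.nan
    return im,d,P,K,T
E
python3 - <<'E'
from h import *
s=get_state();print(s["time"],s["position"],s["tool_rot"],s["grip_width"])
print(R.from_rotvec(s["tool_rot"]).as_matrix().round(3))
for n in("top","side"):
    im,d,P,K,T=grab(n,n+"1.png");np.savez(n+"1.npz",im=im,d=d,P=P,K=K,T=T);print(n,T.round(3),K)
a=cv2.imread("pics/top1.png")
E
```

```text
0.0 [ 0.22129128 -0.61057747  0.22147114] [-3.09238685e+00 -5.43240404e-01  6.72165886e-04] 0.9992631552180916
[[ 0.94   0.341 -0.001]
 [ 0.341 -0.94   0.002]
 [-0.    -0.002 -1.   ]]
top [[ 0.01  -0.979  0.205  0.35 ]
 [-1.    -0.011 -0.002 -0.168]
 [ 0.004 -0.205 -0.979  0.889]
 [ 0.     0.     0.     1.   ]] [[409.21241309   0.         281.80835276]
 [  0.         409.21241309 202.19980954]
 [  0.           0.           1.        ]]
side [[ 0.998  0.046 -0.034  0.522]
 [ 0.051 -0.436  0.898 -0.953]
 [ 0.027 -0.899 -0.438  0.401]
 [ 0.     0.     0.     1.   ]] [[427.80724242   0.         286.35214162]
 [  0.         427.80724242 210.89407608]
 [  0.           0.           1.        ]]
```

View pics/top1.png

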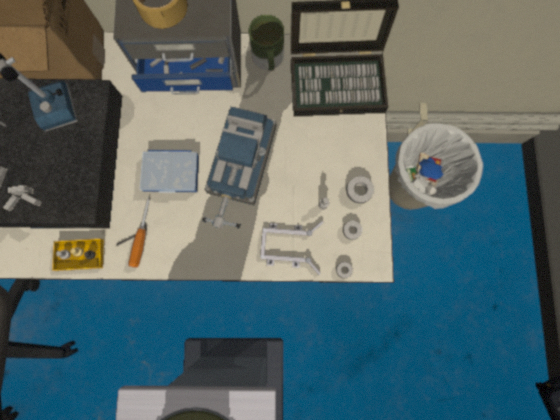

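The top picture shows the lane at about (285,243), with its gate facing right (world -y). The large ring is at (360,188), with other rings at (352,229) and (344,268), and the pin is near (323,202).

Run:
```python
from h import *
z=np.load("top1.npz");im=z["im"];P=z["P"]
a=cv2.resize(im[165:285,245:395],None,fx=5,fy=5,interpolation=cv2.INTER_CUBIC)
cv2.imwrite("pics/top1c.png",a[:,:,::-1])
for u,v in [(345,268),(352,229),(360,188),(323,202),(285,243),(263,243),(380,250),(480,345)]: print(u,v,P[v,u].round(4))
# blobs above desk
m=(P[...,2]>0.007)&(P[...,2]<.08); m[:, :250]=0;m[:,392:]=0;m[:165]=0;m[282:]=0
n,l,st,c=cv2.connectedComponentsWithStats(m.astype(np.uint8))
for i in range(1,n):
    if st[i,4]>8:
        q=P[l==i]; print(st[i],q.min(0).round(4),q.max(0).round(4),np.median(q[:,2]).round(4))
```

```text
345 268 [ 0.3933 -0.307   0.0005]
352 229 [ 0.4784 -0.3247 -0.0027]
360 188 [ 0.5711 -0.3448 -0.0018]
323 202 [ 0.5271 -0.2561  0.0502]
285 243 [ 4.458e-01 -1.777e-01 -3.000e-04]
263 243 [ 0.4443 -0.1303  0.0089]
380 250 [ 0.433  -0.3846 -0.0032]
480 345 [ 0.1431 -0.9397 -0.7628]
[250 165  16  41 406] [ 0.5276 -0.1313  0.007 ] [ 0.6197 -0.1001  0.0794] 0.0415
[346 176  28  28 470] [ 0.5345 -0.3696  0.0071] [ 0.5934 -0.3108  0.0263] 0.0211
[319 197  10  12  92] [ 0.5202 -0.2691  0.0089] [ 0.5402 -0.2496  0.0585] 0.0319
[260 221  63  54 555] [ 0.3797 -0.2576  0.0071] [ 0.4933 -0.1243  0.0179] 0.0115
[343 221  19  19 240] [ 0.4543 -0.3412  0.0077] [ 0.4935 -0.302   0.0191] 0.0152
[336 262  17  17 178] [ 0.3719 -0.3201  0.0074] [ 0.4055 -0.286   0.0174] 0.0131
```

View pics/top1c.png

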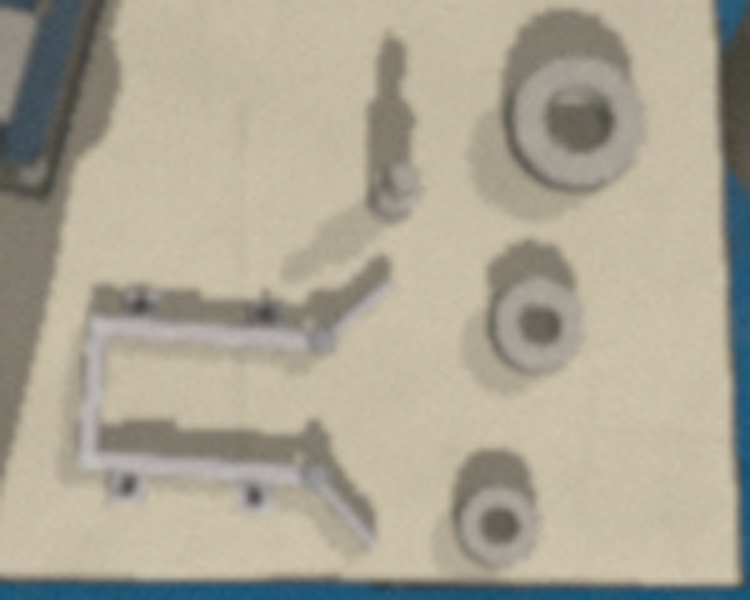

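View pics/side1.png

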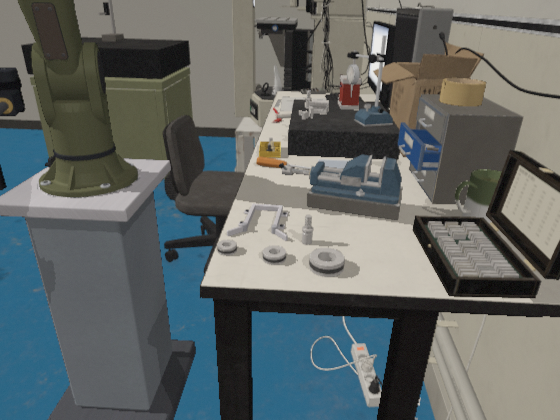

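The crop shows the lane's gate opening right at crop x≈315, with posts at about (320,338) and (312,472). The small ring is at (498,522), the medium at (540,325), the large at (577,122) and the pin at (393,190). The side view agrees. Next I fit the poses.

```bash
cat >> h.py <<'E'
from scipy.optimize import least_squares
def fit_rack(Q,p0=(.437,-.235,1.57)):
    segs=np.array([[[0,29],[94,29]],[[0,-29],[94,-29]],[[98,-33],[98,33]],[[0,31],[-28,56]],[[0,-31],[-28,-56]]])/1e3
    def f(p):
        c,s=np.cos(p[2]),np.sin(p[2]);L=(Q[:,:2]-p[:2])@np.array([[c,-s],[s,c]])
        D=[]
        for a,b in segs:
            t=np.clip((L-a)@(b-a)/((b-a)@(b-a)),0,1);D.append(np.hypot(*(L-a-t[:,None]*(b-a)).T))
        return np.min(D,0)
    r=least_squares(f,p0,loss="soft_l1",f_scale=.003);return r.x,np.median(f(r.x))
def blobs(P,box,zlo=.008,zhi=.03):
    m=(P[...,2]>zlo)&(P[...,2]<zhi)&(P[...,0]>box[0])&(P[...,0]<box[1])&(P[...,1]>box[2])&(P[...,1]<box[3])
    n,l,st,c=cv2.connectedComponentsWithStats(m.astype(np.uint8));return [(P[l==i],l==i) for i in range(1,n) if st[i,4]>40]
def circ(Q):
    (x,y),r=cv2.minEnclosingCircle((Q[:,:2]*1e3).astype(np.float32));return x,y,2*r
def local(p,rk):
    c,s=np.cos(rk[2]),np.sin(rk[2]);d=np.array(p)[:2]-rk[:2];return np.array([c*d[0]+s*d[1],-s*d[0]+c*d[1]])*1e3
E
python3 - <<'E'
from h import *
for n in("top","side"):
    P=np.load(n+"1.npz")["P"]
    for Q,_ in blobs(P,(.36,.62,-.4,-.1)):
        zt=np.percentile(Q[:,2],90)
        print(n,len(Q),circ(Q),((Q.min(0)+Q.max(0))/2).round(4),zt.round(4))
        if len(Q)>300 and np.ptp(Q[:,1])>.1: print(fit_rack(Q))
    D=P[(abs(P[...,2])<.02)&(P[...,0]>.3)&(P[...,0]<.65)&(P[...,1]<-.1)]
    print("desk",np.median(D,0), np.percentile(D,[.3,99.7],axis=0))
E
```

```text
top 72 (573.0366821289062, -116.607177734375, 93.0051040649414) [ 0.5726 -0.115   0.0189] 0.0284
top 468 (563.632080078125, -340.2333679199219, 59.6456298828125) [ 0.564  -0.3402  0.0173] 0.0235
top 546 (440.1648864746094, -198.77793884277344, 158.6525421142578) [ 0.4365 -0.191   0.013 ] 0.014
(array([ 0.43775692, -0.22732481,  1.50775736]), np.float64(0.001866808162088937))
top 239 (474.29022216796875, -321.9539489746094, 40.92861557006836) [ 0.4739 -0.3216  0.0136] 0.0172
top 175 (389.0094909667969, -302.9273986816406, 34.646766662597656) [ 0.3887 -0.303   0.0128] 0.0152
desk [ 4.92320344e-01 -2.55515681e-01 -4.23353241e-04] [[ 0.36418953 -0.40888869 -0.00507967]
 [ 0.64901099 -0.10145574  0.0191384 ]]
side 394 (576.2867431640625, -119.17561340332031, 89.86785125732422) [ 0.5766 -0.1203  0.019 ] 0.0279
side 420 (444.5406494140625, -199.06814575195312, 159.9553680419922) [ 0.4412 -0.1927  0.013 ] 0.0144
(array([ 0.44278935, -0.23045354,  1.50056244]), np.float64(0.0019563346853988892))
side 107 (535.3171997070312, -262.32830810546875, 19.81972312927246) [ 0.5349 -0.2642  0.019 ] 0.0264
side 209 (393.974365234375, -304.1784362792969, 36.33986282348633) [ 0.3936 -0.3042  0.0123] 0.0154
side 317 (478.7430114746094, -324.5194396972656, 42.585384368896484) [ 0.479  -0.3245  0.0134] 0.0175
side 754 (569.249755859375, -341.7849426269531, 62.07985305786133) [ 0.5682 -0.3424  0.0164] 0.0235
desk [ 0.50689812 -0.32271452  0.00101354] [[ 0.36912354 -0.41207015 -0.01945352]
 [ 0.64932885 -0.10439793  0.01927536]]
```

```bash
python3 -m jog '[[[0.12,0.7,-0.66,0,0],[0.12,0.7,-0.66,0,0],[0.12,0.7,-0.66,0,0],[0.12,0.7,-0.66,0,0],[0.12,0.7,-0.66,0,0],[0.12,0.7,-0.66,0,0],[0.12,0.7,-0.66,0,0],[0.12,0.7,-0.66,0,0]]]' 10
python3 -m jog '[[[0.12,0,0,0.2,-1],[0.12,0,0,0.2,-1],[0.12,0,0,0.2,-1],[0.12,0,0,0.2,-1],[0.12,0,0,0.2,-1],[0.12,0,0,0,-0.2],[0.12,0,0,0,0]]]'
cat >> h.py <<'E'
def where(n,box=(.34,.55,-.42,-.1)):
    im,d,P,K,T=grab(n); out=[]
    for Q,_ in blobs(P,box):
        out.append((len(Q),np.round(circ(Q),1),np.percentile(Q[:,2],90).round(4)))
    return im,d,P,out
E
python3 - <<'E'
from h import *
s=get_state();M=R.from_rotvec(s["tool_rot"]).as_matrix();print(s["time"],s["position"],M.round(3),s["grip_width"])
im,d,P,o=where("wrist");np.savez("w2.npz",im=im,d=d,P=P)
cv2.imwrite("pics/w2.png",im[:,:,::-1])
for x in o: print(x)
for Q,_ in blobs(P,(.34,.55,-.42,-.1)):
    if len(Q)>300 and np.ptp(Q[:,1])>.08: print(fit_rack(Q))
E
```

```text
time: 1.1
position: [0.3604, -0.3348, 0.2222]
tool_rot: [-3.094, -0.544, 0.001]
ft_force: [0.6, -0.4, 0.3]
grip_width: 0.179
time: 1.98
position: [0.3601, -0.3362, 0.1827]
tool_rot: [2.893, 1.224, -0.0]
ft_force: [0.4, 0.6, 0.1]
grip_width: 0.117
1.975 [ 0.36014124 -0.33623446  0.1826973 ] [[ 0.696  0.718  0.   ]
 [ 0.718 -0.696 -0.   ]
 [-0.     0.    -1.   ]] 0.11695652833738235
(1066, array([ 398.3, -187.8,  130.5]), np.float64(0.0134))
(715, array([ 480.7, -217.5,   84.3]), np.float64(0.015))
(175, array([ 530.1, -259.3,   20. ]), np.float64(0.0296))
(753, array([ 548.9, -338.8,   48. ]), np.float64(0.022))
(1031, array([ 476.3, -321.1,   40.9]), np.float64(0.0162))
(614, array([ 390.8, -302.1,   34.7]), np.float64(0.0142))
(array([ 0.43947238, -0.22790724,  1.50318933]), np.float64(0.0018317086421389336))
(array([ 0.43961516, -0.228913  ,  1.53019825]), np.float64(0.0017397357530682274))
```

View pics/w2.png

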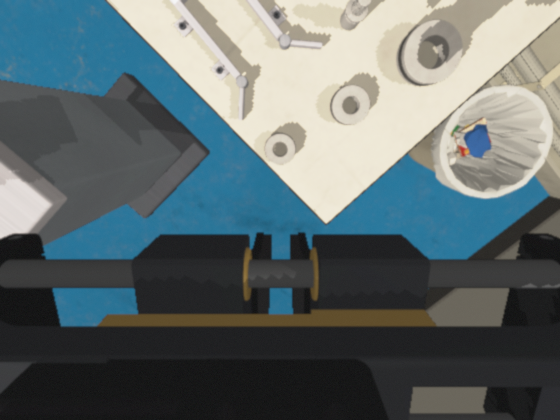

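The wrist view looks ahead along tool +x. The small ring is at (280,148), the medium at (350,104), the posts at (242,82) and (285,40), and the two narrow fingers are near (262,272) and (300,272).

```bash
cat >> h.py <<'E'
def plan(s,rk,tgt,yaw):
    """target TCP in rack-local mm, yaw deg rel. to rack; print tool-frame units at present yaw"""
    M=R.from_rotvec(s["tool_rot"]).as_matrix();c,q=np.cos(rk[2]),np.sin(rk[2])
    w=np.array(rk[:2])+np.array([[c,-q],[q,c]])@(np.array(tgt)/1e3)
    y=np.degrees(np.arctan2(M[1,0],M[0,0])-rk[2])
    print("TCP local",local(s["position"],rk).round(1),"yaw",y.round(2),"z",s["position"][2].round(4),"-> units",(M[:2,:2].T@(w-s["position"][:2])/.04).round(3),"turn units",(-(yaw-y)/5).round(2))
E
python3 - <<'E'
from h import *
P=np.load("w2.npz")["P"]
Q=np.vstack([q for q,_ in blobs(P,(.34,.55,-.42,-.1)) if len(q)>700 and q[:,1].max()>-.2])
Q=Q[Q[:,2]<.02]
rk,e=fit_rack(Q);print(len(Q),rk,e);np.save("rk.npy",rk)
for n,p in dict(small=(.3908,-.3021),med=(.4763,-.3211),pin=(.530,-.2593),large=(.566,-.341)).items():print(n,local(p,rk).round(1))
S=local((.3908,-.3021),rk); s=get_state()
g=np.array([-38,3.]);d=(g-S)/np.hypot(*(g-S));yaw=np.degrees(np.arctan2(d[1],d[0]));print("dir",yaw,np.hypot(*(g-S)))
plan(s,rk,S-40*d,yaw);plan(s,rk,g-26*d,yaw)
E
```

```text
1781 [ 0.43949202 -0.22757792  1.50685531] 0.0018430298565293296
small [-77.5  43.8]
med [-91.  -42.7]
pin [-25.9 -92.3]
large [-105.1 -133.5]
dir -45.96277201099933 56.79705868699761
TCP local [-113.6   72.1] yaw -40.47 z 0.1829 -> units [ 0.15  -0.143] turn units 1.1
TCP local [-113.6   72.1] yaw -40.47 z 0.1829 -> units [1.912 0.026] turn units 1.1
```

```bash
python3 -m jog '[[[0.12,0.15,-0.14,0,0],[0.12,0,0,0,1],[0.12,0,0,0.85,0.1],[0.12,0,0,0.85,0],[0.12,0,0,0.85,0],[0.12,0,0,0.85,0],[0.12,0,0,0.6,0],[0.12,0,0,0.4,0],[0.12,0,0,0,0],[0.12,0,0,0,0]]]'
python3 - <<'E'
from h import *
rk=np.load("rk.npy");s=get_state()
im,d,P,o=where("wrist");cv2.imwrite("pics/w3.png",im[:,:,::-1])
for x in o: print(x,local(x[1][:2]/1e3,rk).round(1))
plan(s,rk,(-38-26*.7,3+26*.72),-46);print(s["ft_force"])
E
```

```text
time: 3.28
position: [0.361, -0.3285, 0.0075]
tool_rot: [2.947, 1.085, 0.001]
ft_force: [-0.2, -0.1, 0.7]
grip_width: 0.121
(2332, array([ 396.2, -220.4,   67.5]), np.float64(0.0153)) [ 4.4 43.7]
(267, array([ 537.4, -344.1,   14.8]), np.float64(0.0143)) [-110.  -105.2]
(5285, array([ 475.9, -321.1,   40.8]), np.float64(0.016)) [-91.  -42.3]
(2559, array([ 390.7, -302.2,   34.8]), np.float64(0.014)) [-77.6  43.9]
(286, array([ 358.9, -316.6,   14.3]), np.float64(0.0283)) [-94.   74.7]
(278, array([ 371.1, -331.3,   14.3]), np.float64(0.0282)) [-107.9   61.6]
TCP local [-105.8   71.9] yaw -45.91 z 0.0075 -> units [ 1.763 -0.018] turn units 0.02
[-0.24931092 -0.13868986  0.65658238]
```

View pics/w3.png

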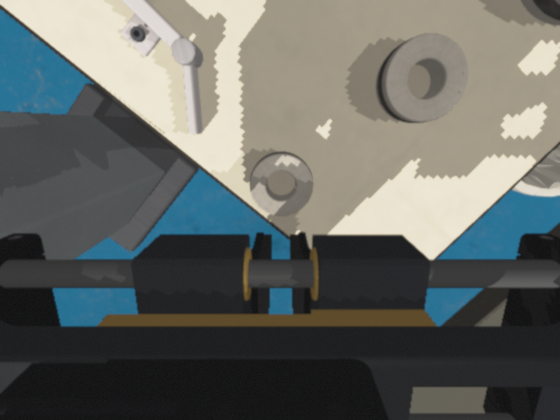

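The view shows the small ring at (281,183), centred ahead of the two fingers, with a clear path in front of it. I'll push now.

```bash
python3 -m jog '[[[0.12,0.2,0,0,0],[0.12,0.2,0,0,0],[0.12,0.2,0,0,0],[0.12,0.2,0,0,0],[0.12,0.2,0,0,0],[0.12,0.2,0,0,0],[0.12,0.2,0,0,0],[0.12,0.15,0,0,0],[0.12,0.12,0,0,0],[0.12,0.06,0,0,0]]]'
python3 - <<'E'
from h import *
rk=np.load("rk.npy");s=get_state()
im,d,P,o=where("wrist");cv2.imwrite("pics/w4.png",im[:,:,::-1])
for x in o: print(x,local(x[1][:2]/1e3,rk).round(1))
plan(s,rk,(-38-30,0),0);print(s["ft_force"])
E
```

```text
time: 4.58
position: [0.4131, -0.2829, 0.0065]
tool_rot: [-2.948, -1.086, 0.0]
ft_force: [-0.4, -0.7, 0.4]
grip_width: 0.124
(5343, array([ 418.7, -183.4,  127.8]), np.float64(0.0125)) [42.8 23.6]
(3542, array([ 481.7, -205.8,  106.9]), np.float64(0.0146)) [ 24.4 -40.7]
(799, array([ 530.4, -258.3,   20.1]), np.float64(0.0293)) [-24.9 -92.7]
(2814, array([ 546.5, -336. ,   44. ]), np.float64(0.0218)) [-101.4 -113.7]
(3052, array([ 429. , -267.9,   44.1]), np.float64(0.0193)) [-40.9   7.9]
(3481, array([ 476.4, -320.8,   41.1]), np.float64(0.0159)) [-90.7 -42.8]
TCP local [-56.9  22.8] yaw -45.89 z 0.0065 -> units [0.215 0.595] turn units -9.18
[-0.41707268 -0.68947207  0.44007289]
```

View pics/w4.png

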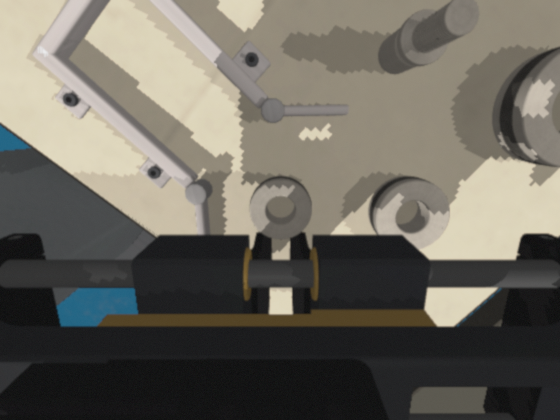

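The ring is nested between the fingertips at (281,207), and the medium ring, untouched at (410,213), is well clear. I'll back off and turn square to the lane.

```bash
python3 -m jog '[[[0.12,-0.3,0,0,0],[0.12,-0.3,0,0,-0.2],[0.12,0,0,0,-1],[0.12,0,0,0,-1],[0.12,0,0,0,-1],[0.12,0,0,0,-1],[0.12,0,0,0,-1],[0.12,0,0,0,-1],[0.12,0,0,0,-1],[0.12,0,0,0,-1]]]'
python3 -m jog '[[[0.12,0,0,0,-1],[0.12,0,0,0,0]]]'
cat >> h.py <<'E'
def look(refit=False,f=None):
    rk=np.load("rk.npy");s=get_state();im,d,P,K,T=grab("wrist",f)
    if refit:
        Q=P[(P[...,2]>.009)&(P[...,2]<.0165)];L=np.array([local(q,rk) for q in Q])
        Q=Q[(L[:,0]>-32)&(L[:,0]<105)&(np.abs(L[:,1])>.5*0+np.where(L[:,0]<90,24,0))&(np.abs(L[:,1])<60)]
        r,e=fit_rack(Q,rk);print("rack",r,e,len(Q));rk=r
    for zl,zh in((.0095,.0155),(.0125,.0185)):
      for Q,_ in blobs(P,(.34,.6,-.42,-.1),zl,zh):
        c=circ(Q)
        if 28<c[2]<62: print(zl,len(Q),np.round(c,1),"local",local(np.array(c[:2])/1e3,rk).round(1),np.percentile(Q[:,2],90).round(4))
    return s,rk,im,P
E
python3 - <<'E'
from h import *
s,rk,im,P=look(True,"w5.png")
plan(s,rk,(-72,0),0);print(s["time"],s["ft_force"])
E
```

```text
time: 5.88
position: [0.3936, -0.2995, 0.0064]
tool_rot: [-2.379, -2.051, 0.001]
ft_force: [0.0, 0.3, 0.5]
grip_width: 0.12
time: 6.12
position: [0.3938, -0.2994, 0.0064]
tool_rot: [-2.292, -2.148, 0.001]
ft_force: [-0.7, 0.0, -0.8]
grip_width: 0.12
rack [ 0.43915817 -0.22718788  1.50748516] 0.0018359621066557363 5695
0.0095 2519 [ 432.5 -264.3   34.6] local [-37.5   4.2] 0.014
0.0125 2055 [ 432.4 -264.7   33.9] local [-37.9   4.4] 0.0141
TCP local [-74.9  40.7] yaw -0.07 z 0.0064 -> units [0.074 1.018] turn units -0.01
6.125 [-6.69633358e-01  5.87820829e-04 -7.61927486e-01]
```

```bash
python3 -m jog '[[[0.12,0,0.5,0,0],[0.12,0,0.41,0,0],[0.12,0,0,0,0],[0.12,0.2,0,0,0],[0.12,0.2,0.01,0,0],[0.12,0.2,0.02,0,0],[0.12,0.2,0.03,0,0],[0.12,0.2,0.03,0,0],[0.12,0.2,0.02,0,0],[0.12,0.1,0,0,0]]]'
python3 - <<'E'
from h import *
s,rk,im,P=look(True,"w6.png")
plan(s,rk,(38,0),0);print(s["time"],s["ft_force"])
E
```

```text
time: 7.42
position: [0.4388, -0.2487, 0.0066]
tool_rot: [2.289, 2.152, 0.0]
ft_force: [-1.0, -0.3, 0.3]
grip_width: 0.116
rack [ 0.43969658 -0.22684967  1.50769587] 0.0019726723921631856 9335
0.0095 2516 [ 439.8 -223.3   38.8] local [3.5 0.1] 0.014
0.0125 2083 [ 438.4 -226.2   43.9] local [0.6 1.3] 0.0142
TCP local [-21.8  -0.5] yaw 0.09 z 0.0066 -> units [ 1.496 -0.011] turn units 0.02
7.425 [-0.97934782 -0.25109817  0.26116316]
```

View pics/w6.png

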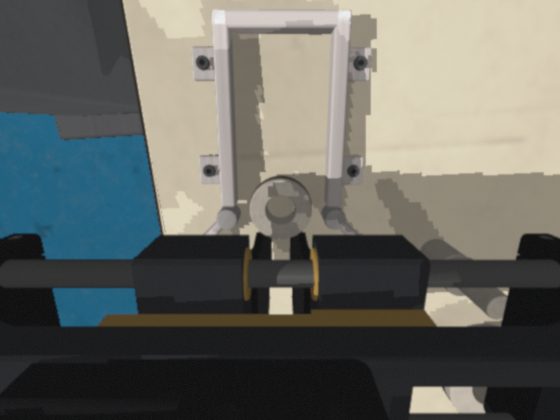

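The ring is centred between the posts at (281,205), with the posts at (229,217) and (333,217), and the fingers are inside them. I'll continue.

```bash
python3 -m jog '[[[0.12,0.18,0,0,0],[0.12,0.18,0,0,0],[0.12,0.18,0,0,0],[0.12,0.18,0,0,0],[0.12,0.18,0,0,0],[0.12,0.18,0,0,0],[0.12,0.18,0,0,0],[0.12,0.12,0,0,0],[0.12,0.07,0,0,0],[0.12,0,0,0,0]]]'
python3 -m jog '[[[0.12,-0.5,0,0,0],[0.12,-0.5,0,-0.3,0],[0.12,-0.5,0,-1,0],[0.12,-0.5,0,-1,0],[0.12,-0.7,0,-1,0],[0.12,-0.7,0,0,0],[0.12,0,0,0,0]]]'
python3 - <<'E'
from h import *
s,rk,im,P=look(True,"w7.png")
rk=np.load("rk.npy")
S=np.array([-91,-42.7]);g=np.array([-42,-2.]);d=(g-S)/np.hypot(*(g-S));yaw=np.degrees(np.arctan2(d[1],d[0]));print(yaw,np.hypot(*(g-S)))
plan(s,rk,S-44*d,yaw);print(s["time"],s["ft_force"])
E
```

```text
time: 8.72
position: [0.4423, -0.1913, 0.0065]
tool_rot: [-2.289, -2.151, 0.0]
ft_force: [-0.3, 0.8, -0.3]
grip_width: 0.12
time: 9.6
position: [0.4323, -0.3316, 0.1389]
tool_rot: [2.295, 2.143, -0.002]
ft_force: [0.3, 0.7, 0.1]
grip_width: 0.119
rack [ 0.43960175 -0.22720597  1.50771872] 0.0018423877627450377 2126
0.0095 756 [ 443.1 -164.3   34.3] local [63.   0.4] 0.0142
0.0095 766 [ 476.  -320.6   40.5] local [-90.9 -42.2] 0.0154
0.0095 174 [ 559.2 -335.4   56.6] local [-100.5 -126.2] 0.015
0.0095 106 [ 566.7 -339.8   29.9] local [-104.3 -134. ] 0.0148
0.0125 583 [ 443.  -164.5   33.7] local [62.8  0.5] 0.0143
0.0125 1042 [ 476.  -320.9   39.9] local [-91.2 -42.3] 0.0161
0.0125 170 [ 559.2 -335.4   56.6] local [-100.5 -126.2] 0.0177
0.0125 109 [ 567.  -339.9   29.8] local [-104.4 -134.3] 0.018
39.713437254873206 63.698430121942565
TCP local [-104.3    0.6] yaw -0.24 z 0.1389 -> units [-0.506  1.787] turn units -7.99
9.6 [0.28521059 0.69601534 0.09558061]
```

View pics/w7.png

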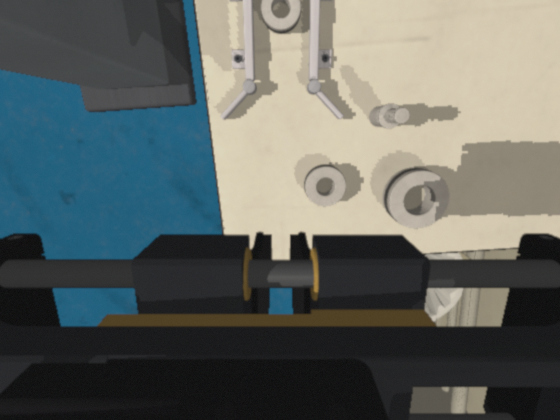

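The small ring is inside the lane, 63 mm past the gate at (281,8). The medium ring is at (325,185) and unmoved, with the large ring and the pin also undisturbed. Next is the medium ring.

```bash
python3 -m jog '[[[0.12,-0.25,0.9,0,0],[0.12,-0.25,0.89,0,0],[0.12,0,0,0,-1],[0.12,0,0,0,-1],[0.12,0,0,0,-1],[0.12,0,0,0,-1],[0.12,0,0,0,-1],[0.12,0,0,0,-1],[0.12,0,0,0,-1],[0.12,0,0,0,-1]]]'
python3 -m jog '[[[0.12,0,0,0.8,0],[0.12,0,0,0.8,0],[0.12,0,0,0.8,0],[0.12,0,0,0.5,0],[0.12,0,0,0.4,0],[0.12,0,0,0,0]]]'
python3 - <<'E'
from h import *
s,rk,im,P=look(False,"w8.png")
S=np.array([-91,-42.3]);g=np.array([-42,-2.]);d=(g-S)/np.hypot(*(g-S));yaw=np.degrees(np.arctan2(d[1],d[0]))
plan(s,rk,S-44*d,yaw);plan(s,rk,g-29.4*d,yaw);print(s["time"],s["ft_force"])
E
```

```text
time: 10.9
position: [0.5037, -0.3507, 0.1378]
tool_rot: [-1.41, -2.806, -0.001]
ft_force: [-0.4, 0.7, -0.2]
grip_width: 0.121
time: 11.65
position: [0.5034, -0.3511, 0.0055]
tool_rot: [-1.415, -2.803, -0.001]
ft_force: [-0.1, -0.1, 0.7]
grip_width: 0.119
0.0095 1361 [ 482.7 -236.7   47.5] local [ -6.4 -43.7] 0.0151
0.0095 2539 [ 476.1 -321.1   40.7] local [-91.  -42.5] 0.0154
0.0125 3607 [ 476.2 -321.3   40.2] local [-91.2 -42.6] 0.016
TCP local [-119.2  -71.7] yaw 40.1 z 0.0055 -> units [-0.088 -0.12 ] turn units 0.13
TCP local [-119.2  -71.7] yaw 40.1 z 0.0055 -> units [ 1.863 -0.098] turn units 0.13
11.65 [-0.12899365 -0.06815358  0.68753918]
```

```bash
python3 -m jog '[[[0.12,0,-0.11,0,0],[0.12,0.22,0,0,0],[0.12,0.22,0,0,0],[0.12,0.22,0,0,0],[0.12,0.22,0,0,0],[0.12,0.22,0,0,0],[0.12,0.22,0,0,0],[0.12,0.22,0,0,0],[0.12,0.2,0,0,0],[0.12,0.12,0,0,0]]]'
python3 -m jog '[[[0.12,0,0,0,0],[0.12,-0.3,0,0,0],[0.12,-0.3,0,0,0],[0.12,0,0,0,1],[0.12,0,0,0,1],[0.12,0,0,0,1],[0.12,0,0,0,1],[0.12,0,0,0,1],[0.12,0,0,0,1],[0.12,0,0,0,1]]]'
python3 -m jog '[[[0.12,0,0,0,1],[0.12,0,0,0,0]]]'
python3 - <<'E'
from h import *
s,rk,im,P=look(True,"w9.png")
plan(s,rk,(-75,0),0);print(s["time"],s["ft_force"])
E
```

```text
time: 12.95
position: [0.4559, -0.2938, 0.0065]
tool_rot: [-1.415, -2.804, 0.0]
ft_force: [0.2, -1.1, -0.4]
grip_width: 0.118
time: 14.2
position: [0.4711, -0.3145, 0.0064]
tool_rot: [2.197, 2.245, 0.0]
ft_force: [0.4, -0.3, -0.5]
grip_width: 0.115
time: 14.45
position: [0.471, -0.3144, 0.0064]
tool_rot: [2.289, 2.152, -0.0]
ft_force: [0.6, -0.2, 0.3]
grip_width: 0.122
rack [ 0.44001822 -0.22744995  1.50736703] 0.0017934475081247628 5089
0.0095 2624 [ 437.7 -268.5   40.6] local [-41.2  -0.3] 0.0154
0.0095 302 [ 566.3 -315.9   35.3] local [ -80.2 -131.7] 0.015
0.0125 3648 [ 437.4 -268.7   40.4] local [-41.4  -0. ] 0.016
0.0125 306 [ 566.3 -315.9   35.3] local [ -80.2 -131.6] 0.0178
0.0125 396 [ 568.6 -345.3   28.1] local [-109.5 -135.8] 0.0179
TCP local [-84.8 -36.4] yaw 0.09 z 0.0064 -> units [ 0.246 -0.91 ] turn units 0.02
14.45 [ 0.63907452 -0.16369204  0.27325228]
```

View pics/w9.png

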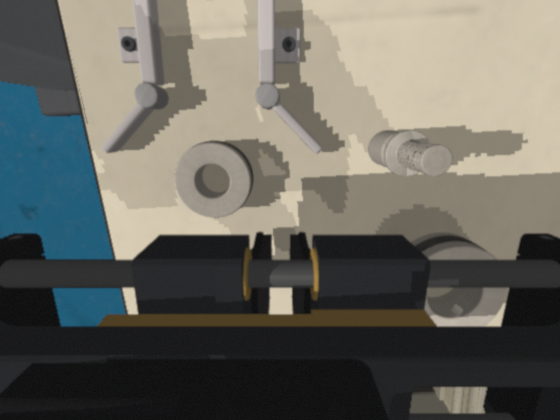

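The medium ring stands square before the gate at (213,178), and the pin and large ring are undisturbed. I'll shift sideways and push straight in.

```bash
python3 -m jog '[[[0.12,0,-0.45,0,0],[0.12,0,-0.45,0,0],[0.12,0,0,0,0],[0.12,0.2,0,0,0],[0.12,0.2,0,0,0],[0.12,0.2,0,0,0],[0.12,0.2,0,0,0],[0.12,0.2,0,0,0],[0.12,0.2,0,0,0],[0.12,0.15,0,0,0]]]'
python3 - <<'E'
from h import *
s,rk,im,P=look(True,"w10.png")
plan(s,rk,(6,0),0);print(s["time"],s["ft_force"])
E
```

```text
time: 15.75
position: [0.438, -0.257, 0.0066]
tool_rot: [2.289, 2.151, -0.0]
ft_force: [-0.5, -1.6, 1.6]
grip_width: 0.119
rack [ 0.439547   -0.22894874  1.50720321] 0.0017079660552624214 8481
0.0095 3260 [ 443.3 -163.8   34.5] local [65.3  0.4] 0.0141
0.0095 2507 [ 439.1 -228.2   43.9] local [0.7 0.5] 0.0154
0.0125 2718 [ 443.2 -163.8   33.9] local [65.2  0.5] 0.0142
0.0125 3572 [ 439.6 -231.7   49.8] local [-2.8 -0.2] 0.0161
TCP local [-28.1  -0.3] yaw 0.09 z 0.0066 -> units [ 0.852 -0.006] turn units 0.02
15.75 [-0.52180539 -1.58960709  1.57169227]
```

View pics/w10.png

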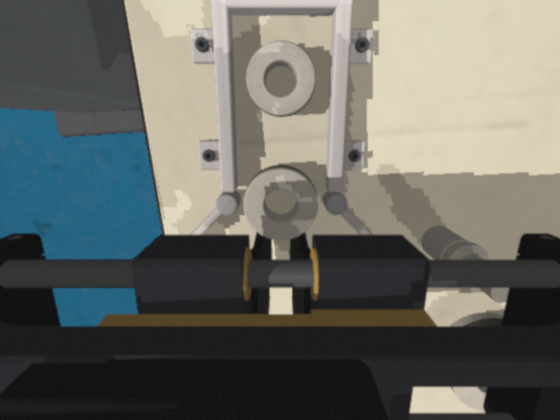

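The medium ring is centred between the posts at (281,203), and the small ring is deep in the lane at (281,77). This is the final push.

```bash
python3 -m jog '[[[0.12,0.15,0,0,0],[0.12,0.15,0,0,0],[0.12,0.15,0,0,0],[0.12,0.15,0,0,0],[0.12,0.12,0,0,0],[0.12,0.09,0,0,0],[0.12,0.05,0,0,0],[0.12,0,0,0,0]]]'
python3 -m jog '[[[0.12,-0.3,0,0,0],[0.12,-0.4,0,0,0],[0.12,-0.4,0,-0.5,0],[0.12,-0.4,0,-1,0],[0.12,-0.4,0,-1,0],[0.12,-0.4,0,-1,0],[0.12,-0.3,0,-0.3,0],[0.12,0,0,0,0],[0.12,0,0,0,0]]]'
python3 - <<'E'
from h import *
s,rk,im,P=look(True,"w11.png");print(s["time"],s["position"],s["ft_force"])
for n in("top","side"):
    im,d,P,o=where(n,(.34,.62,-.4,-.1));print(n)
    for x in o: print(x,local(x[1][:2]/1e3,rk).round(1))
E
```

```text
time: 16.8
position: [0.4401, -0.2229, 0.0065]
tool_rot: [-2.289, -2.151, -0.0]
ft_force: [-0.4, -0.9, -0.4]
grip_width: 0.12
time: 17.92
position: [0.4328, -0.326, 0.1567]
tool_rot: [-2.287, -2.149, 0.0]
ft_force: [-0.1, 0.6, -0.3]
grip_width: 0.118
rack [ 0.43962183 -0.22713343  1.50794355] 0.0018343812786775315 2101
0.0095 137 [ 557.3 -333.7   54.7] local [ -98.9 -124.2] 0.0149
0.0095 87 [ 567.7 -340.6   29.8] local [-105.2 -135. ] 0.0148
0.0125 630 [ 443.8 -155.2   33.9] local [72.1  0.4] 0.0144
0.0125 1272 [ 441.3 -192.6   40.1] local [34.6  0.5] 0.0162
0.0125 147 [ 561.2 -336.7   57.6] local [-101.7 -128.3] 0.0179
0.0125 91 [ 567.1 -339.9   29.9] local [-104.5 -134.3] 0.0178
17.925 [ 0.43275409 -0.32601445  0.15667281] [-0.08426134  0.60448262 -0.2997293 ]
top
(74, array([ 572.1, -117.1,   91.7]), np.float64(0.0292)) [ 118.1 -125.3]
(241, array([ 563.9, -339.2,   59. ]), np.float64(0.023)) [-104.  -131.1]
(541, array([ 439.2, -198.1,  158.1]), np.float64(0.0142)) [28.9  2.2]
(389, array([ 438.7, -175.6,   73.8]), np.float64(0.0169)) [51.4  4.2]
side
(389, array([ 576.7, -119.4,   89.8]), np.float64(0.0277)) [ 116.1 -130. ]
(733, array([ 445.4, -200.1,  158.5]), np.float64(0.0169)) [27.3 -4.1]
(106, array([ 535.1, -261.4,   20.6]), np.float64(0.0269)) [-28.2 -97.4]
(758, array([ 568.2, -341.6,   60.9]), np.float64(0.0234)) [-106.2 -135.5]
```

View pics/w11.png

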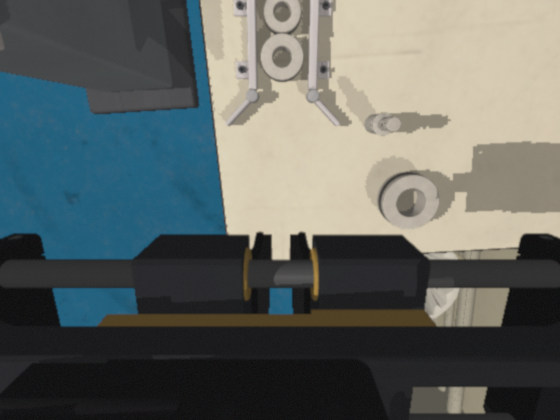

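Both rings are in the lane: the small one at (281,12) and the medium one at (281,57), clear of the posts near row 95. The medium's rear edge is about 14 mm past the gate line and about 8 mm past the post backs. The pin and large ring are unmoved and the arm touches nothing.

```bash
python3 -c "
from bench import job;print(job.close_job())"
```

```text
the job is handed in; nothing more can be done
None
```

Both smaller rings are in the storage lane past the gate posts, and I handed the job in at about 18 s of the 54 s allowed. I pushed each one flat along the desk with the nearly shut fingertips. The small ring went all the way past the posts while the medium one waited clear in front of the gate, then the medium ring followed.

**Final check:**
- **Small ring:** its centre is 72 mm past the gate line, leaving about 4 mm to the end stop.
- **Medium ring:** its centre is 35 mm past the gate line, so its rear edge is about 8 mm behind the backs of the posts. Both rings are within 1 mm of the lane's middle line.
- **Large ring and pin:** both are where they were, to within about 1–2 mm in the same camera's before-and-after views. The top camera gave no separate reading of the pin at the end, so its position rests on the side camera.
- **Robot:** the hand is about 0.16 m above the desk, touching nothing. The force readings, taken at the end of each move, stayed below about 3 N.

**Disagreement:** the top and side cameras differed by about 5 mm in x. I therefore worked from the wrist camera, which lay between them and gave a rack position that repeated to about 2 mm.

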